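# Load the turbidity reader and hold its shutter at the index

### The arm

A 6-joint arm with a two-finger parallel gripper is mounted at the origin on the work surface. World frame = base frame: x ahead of the robot, y to its left, z up, the work surface at z = 0. Lengths are in m, angles in rad, forces in N, time in s.
With the tool pointing down it reaches from about 0.325 to 1 m from the base axis. Payload 5.1 kg.
Tool frame: the origin (TCP) lies at the very end of the fingers, on their centre line; the grasp point (between the pads) lies 19 mm behind it; z points along the fingers, y is the line along which they close (so a half turn about z gives the same grasp; the last joint's range is limited). The gripper opens to 85 mm and grips with 20 to 120 N. Pads are 22 mm wide; open, the fingers measure 114 mm over their backs; the gripper's body (76 mm by 85 mm) begins 54 mm behind the grasp point. The pads swing forward as they close: fully open they stand 13 mm farther back than shut.
Start: joints at [1.169, 0.124, 1.65, -0, 1.367, -0.083], TCP at [0.204, 0.617, 0.231] pointing down, gripper open.
Joint ranges: [-2.61, 2.61], [-1.02, 2.33], [0.03, 2.71], [-1.35, 4.49], [0.32, 2.68], [-2.91, 2.91]. Speed limits (rad/s): [2.57, 2.57, 3.14, 3.14, 3.14, 3.14].

### API

Orientations are given as a rotation vector (axis times angle).
In Python, from plant import manip gives the robot as it stands.
- The arm moves only by the tool move_arm, never from a script. Its argument "targets" is a list of rows, each a list of 6 numbers: the shift along the tool's x, y, z normalised to -1 to 1, where 1 is 150 mm, then the turn, a rotation vector about the tool's x, y, z normalised to -1 to 1, where 1 is 60 degrees. A call has 1 to 20 rows; each row is the pose to reach, as a shift and turn from the pose commanded when the call began, along the tool's axes at that moment; what a row does not reach only later rows make up. A row lasts 1/8 s, in which the tool goes at most 62.5 mm and 10.7 degrees, less where a joint would pass 70% of its speed; a pose out of reach is approached as far as the arm can. A call with a number of a shift or a turn outside -1 to 1 is refused whole. A call with a gripper value outside its range is refused whole. "claw" is the closure, from 0 (fully open) to 1 (shut), set as the call begins (left out, the last holds). The fingers move at their own pace and stop on an object; "grip_force" is the grip in N (left out, the last holds). Time passes only in rows, so rows that repeat a pose let the fingers close. It gives the time, the measured TCP pose, the force, the opening and the grip force at its end, in the units of the state.
- manip.sense(): the state, without advancing time (a new reading comes with each control period).
- manip.get_image(name): name is "side" or "top"; returns the picture (400x640x3 uint8, blue, green, red); there is no depth.
- manip.calibration(name): a dict with "camera_matrix" (3x3 intrinsics, pixels), "k1" (the pictures are not rectified: a ray, as slopes to the right and down, at radius r is drawn at 1 + k1 r^2 times it, then the intrinsics apply), "extrinsics" (4x4, takes a point from world to camera coordinates). Camera axes: x right, y up, looking along -z (the intrinsics and any distortion apply to the point x, -y, -z); pixel columns grow to the right and rows downward; lengths in m; the calibration is good to about 2 mm. A picture is of the moment at which its call begins. calibration takes no time and is no camera call.
- manip.job_done(): hands the job in; it is judged then, once.
Trained networks look in the newest picture that a camera, given by its name, has taken for a name from the list of things; names that differ only in an ending like _2 or _b are one class to them, and where a whole thing is asked for, a point or a joint stands for the part that bears it (a point fixed in the world has none). Each returns a list of dicts, best first, with "confidence" (0 to 1); they miss things now and then, are a little off and sometimes report something else, mostly with a low value. They report only what shows in the picture. A call takes as long as a camera call. They do not tell look-alikes from the thing itself.
- manip.outline_of(camera, name): "mask" (400x640 bool, what is visible of it) and "at" ([column, row] in pixels, amid what is visible of it).
The state is a dict: "clock": time; "qpos": joint angles; "joint_velocities": joint speeds; "joint_torque": joint torques, N m; "ee_pos": TCP position; "orientation": TCP orientation; "wrist_force": force on the tool from outside, world axes, zero at the start; "ft_torque": the same for the moment, N m; "grip_width": finger opening in m; "gripper_force": force on a finger pad.
Only numpy, scipy, OpenCV 4.12 (cv2) and the standard library are available. Lean on these libraries where they do the work, as an engineer would, in place of code of your own. Each camera call takes 0.05 s, during which the arm holds its last target. There are 200 camera calls.

### The job

Take the tall glass vial out of the rack and set it upright, fully down, in the round well of the turbidity reader, gripping it gently (no more than about 30 N, it is thin glass) and leaving the other glassware alone. Then, with the vial released, pull the reader's spring-return shutter out by its upright tab until the shutter's pointer is in line with the index rider on the scale, and keep it there for the reading: finish while still holding the shutter at the index.

Things in the scene. Friction and masses are not known exactly. Their poses are not given: they have to be found in the camera images.
- tall_vial: Clear glass vial with a crimped aluminium cap, 77 mm tall: body 23 mm diameter up to 60 mm, then a short neck and a cap 21 mm in diameter. About 30 g. Stands upright in one of the two end holes of the rack, sunk 26 mm, 51 mm showing. Origin: centre of its underside; z up along the vial. Thin glass: grip with at most about 30 N on each side.
- short_vial: Same kind of vial but only 46 mm tall (20 mm showing), in the other end hole of the rack. To be left alone. Origin: centre of its underside.
- rack: Grey plastic vial rack fixed to the bench, 56 x 150 x 30 mm high. Three holes 26.5 mm in diameter and 26 mm deep in a row along its y axis, at y = -45, 0 and +45 mm; the middle one is empty. Origin: centre of its underside, z up.
- reader: Turbidity reader fixed to the bench: dark steel base plate 225 x 130 x 12 mm (x -132 to +92 mm), on it a black block 90 x 90 mm (x 0 to 90, y -45 to 45 mm), its top 50 mm above the bench, with the vial well in the top. The shutter slides out of the block along the reader's -x. Origin: on the bench surface; x points from the shutter to the well, z up.
- well (a point): Centre of the floor of the vial well, 24 mm above the bench. The well is a round hole 26.5 mm in diameter and 26 mm deep (its mouth is 50 mm above the bench).
- shutter: Flat aluminium slide with an upright tab: 10 mm thick along the reader's x, 36 mm wide along y, from 22 to 86 mm above the bench. Home: tab centre 50 mm in front (-x) of the black block. Travels up to 70 mm along the reader's -x against a spring: 6 N at home plus 0.12 N per mm; snaps back if let go. Origin: centre of the tab, 20 mm above the bench; axes as the reader's.
- tab_top (a point): Centre of the top edge of the shutter's tab, 86 mm above the bench.
- pointer (a point): Tip of the shutter's pointer, a thin steel strip that stands out to the reader's +y side from the foot of the tab, in the tab's centre plane, 30 mm above the bench. It moves with the shutter.
- index (a point): Tip of the index rider, a small steel block with a thin upright blade on the scale at the reader's +y side, 30 mm above the bench, 3 mm clear in y of the pointer's path. It stands 25 to 50 mm further out (reader's -x) than the pointer of the home shutter. Leave it where it is; the shutter is at the index when pointer and index are level along the reader's x. Axes as the reader's.
- bottle: Amber glass reagent bottle, 64 mm diameter, 130 mm tall, standing on the bench; a bystander. Origin: centre of its underside.
- beaker: Small glass beaker, 56 mm diameter, 60 mm tall, standing on the bench; a bystander. Origin: centre of its underside.
Things that resemble listed ones, but are neither listed nor needed, are in the scene too. Leave any yellow look-alike of the tall_vial alone.

How it is judged:
By the outcome, as a careful person would: the job done as asked, in the order asked, and still so for the second after the job is handed in, while the arm keeps its last pose, push and grip.
It also fails if it takes over 53 s, if anything falls off the work surface, if the arm or the gripper's body presses on something with over 40 N, if the wrist force passes 120 N, or if a joint passes its speed limit or range.

## Working session

There is one attempt and no reset: what is moved stays moved. The work goes in short steps, Python scripts to look and compute and a tool call to move; the robot and the scene stay as the last step left them, time stands still between calls to the robot, and variables do not carry over. Pictures are saved under pics/ and viewed, at most 10 in all, crops included, and the job is handed in when it is done.

Besides the shell and the picture viewer there is one more tool, called after "Emit:" as a command line: name --pt "numbers of a row" for each row, then --argument value for the rest. move_arm: Moves the arm, as the interface text tells. Its arguments: {"type":"object","properties":{"targets":{"type":"array","items":{"type":"array","items":{"type":"number","minimum":-1,"maximum":1}}},"claw":{"type":"number"},"grip_force":{"type":"number"}},"required":["targets"]}

```bash
mkdir -p pics; ls
cat > h.py <<'E'
import numpy as np, cv2
from plant import manip
from scipy.spatial.transform import Rotation as R
C={n:manip.calibration(n) for n in("side","top")}
def proj(n,P):
    c=C[n];P=np.atleast_2d(P);E=np.array(c["extrinsics"]);p=P@E[:3,:3].T+E[:3,3]
    s=np.c_[p[:,0],-p[:,1]]/-p[:,2:3];r2=(s**2).sum(1,keepdims=True);s=s*(1+c["k1"]*r2)
    K=np.array(c["camera_matrix"]);return s@K[:2,:2].T+K[:2,2]
def ray(n,uv):
    c=C[n];K=np.array(c["camera_matrix"]);E=np.array(c["extrinsics"])
    d=np.linalg.solve(K[:2,:2],np.array(uv,float)-K[:2,2]);s=d.copy()
    for _ in range(20): s=d/(1+c["k1"]*(s@s))
    v=np.array([s[0],-s[1],-1]);return -E[:3,:3].T@E[:3,3],E[:3,:3].T@v
def atz(n,uv,z):
    o,v=ray(n,uv);return o+v*(z-o[2])/v[2]
E
cat > a.py <<'E'
from h import *
for n in C:
    im=manip.get_image(n);cv2.imwrite(f"pics/{n}0.png",im);np.save(n,im)
    o=ray(n,(320,200));print(n,o[0].round(3),o[1].round(3))
    for t in "tall_vial short_vial rack reader well shutter index pointer".split():
        try:
            print(t,[(round(d["confidence"],2),np.round(d["at"]).tolist(),int(d["mask"].sum()),atz(n,d["at"],.03).round(3).tolist()) for d in manip.outline_of(n,t)[:3]])
        except Exception as e: print(t,e)
print(manip.sense())
E
python3 a.py
```

```text
pics
side [0.487 0.589 0.405] [ 0.212 -0.865 -0.456]
tall_vial [(0.92, [406.0, 329.0], 987, [0.469, 0.206, 0.03]), (0.73, [317.0, 336.0], 849, [0.577, 0.242, 0.03])]
short_vial [(0.87, [345.0, 298.0], 346, [0.557, 0.165, 0.03])]
rack [(0.69, [334.0, 344.0], 3986, [0.554, 0.25, 0.03])]
reader [(0.88, [358.0, 195.0], 3780, [0.587, -0.165, 0.03])]
well [(0.81, [355.0, 196.0], 3710, [0.594, -0.157, 0.03])]
shutter [(0.84, [374.0, 189.0], 318, [0.558, -0.203, 0.03])]
index [(0.41, [403.0, 203.0], 48, [0.492, -0.149, 0.03])]
pointer [(0.68, [373.0, 191.0], 365, [0.559, -0.189, 0.03]), (0.58, [390.0, 234.0], 1103, [0.509, -0.02, 0.03])]
top [0.566 0.    0.756] [ 0.117  0.042 -0.992]
tall_vial [(0.62, [199.0, 248.0], 251, [0.563, 0.274, 0.03]), (0.53, [226.0, 299.0], 257, [0.462, 0.218, 0.03])]
short_vial [(0.71, [247.0, 249.0], 98, [0.558, 0.177, 0.03])]
rack [(0.84, [229.0, 252.0], 1926, [0.554, 0.214, 0.03])]
reader [(0.95, [429.0, 228.0], 7516, [0.591, -0.18, 0.03])]
well [(0.84, [430.0, 234.0], 7482, [0.58, -0.181, 0.03])]
shutter [(0.56, [435.0, 237.0], 575, [0.574, -0.19, 0.03])]
index [(0.52, [419.0, 276.0], 57, [0.5, -0.157, 0.03])]
pointer [(0.89, [435.0, 238.0], 657, [0.573, -0.19, 0.03])]
{'clock': 0.9, 'qpos': array([ 1.16938478e+00,  1.23778283e-01,  1.65028071e+00, -2.19964453e-05,
        1.36751081e+00, -8.26014813e-02]), 'joint_velocities': array([-0.00045645,  0.00018942, -0.00025308,  0.00066931, -0.00079142,
       -0.00033724]), 'joint_torque': array([ 1.65716468e-03, -4.23566687e+01, -3.65777707e+01,  4.30444902e-05,
        2.58559285e-04,  8.04409382e-06]), 'ee_pos': array([0.20376539, 0.61722822, 0.2313477 ]), 'orientation': array([4.98656476e-01, 3.10173827e+00, 2.67398188e-05]), 'wrist_force': array([ 1.09292292,  0.30008622, -0.14338153]), 'ft_torque': array([ 0.04492096, -0.04764536,  0.01528414]), 'gripper_force': 0.0, 'grip_width': 0.0854099141922235}
```

```bash
python3 -c "
import numpy as np,cv2
t=np.load('top.npy');s=np.load('side.npy')
cv2.imwrite('pics/c1.png',cv2.resize(t[140:340,180:500],(800,500),interpolation=cv2.INTER_CUBIC))
cv2.imwrite('pics/c2.png',cv2.resize(s[130:400,260:560],(666,600),interpolation=cv2.INTER_CUBIC))"
```

```text
(no output)
```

View pics/c1.png

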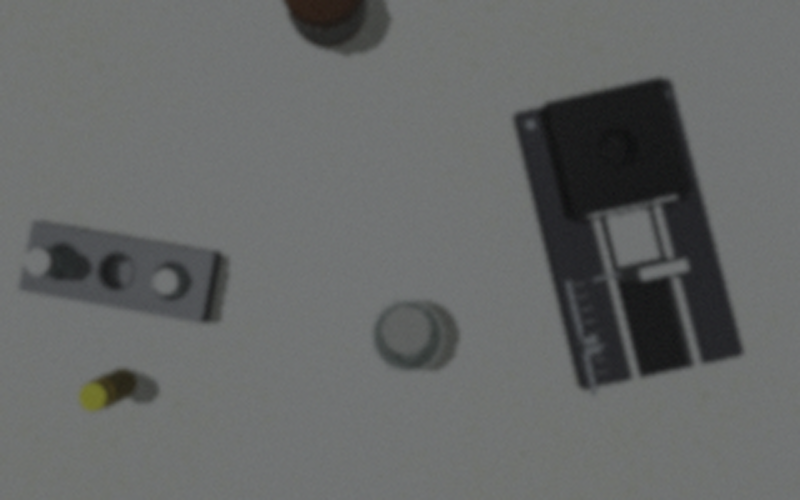

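View pics/c2.png

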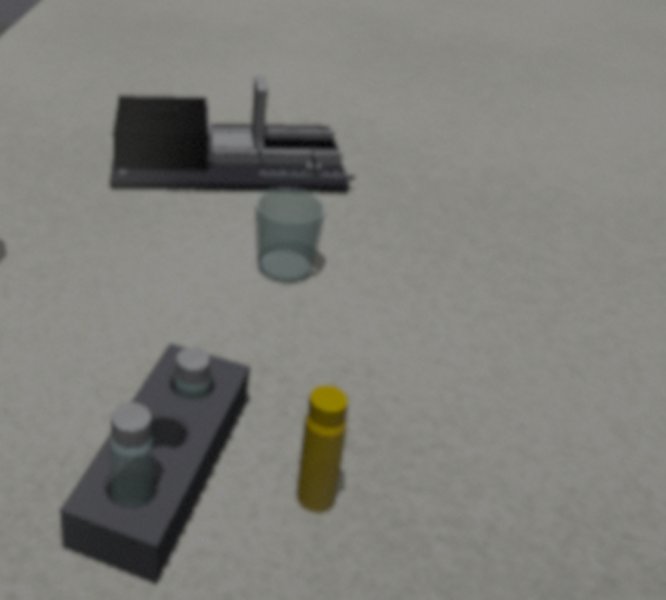

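The top view shows the tall vial's cap at crop (38,262), which is pixel (195,245), in the left (+y) end of the rack. The well is at (617,147), pixel (427,199), and the tab top at (664,269), pixel (446,248). The index rider is near crop (595,345), and the yellow look-alike stands free. The side view agrees with this.

```bash
cat > b.py <<'E'
from h import *
from scipy.optimize import least_squares
T=lambda u,v:(180+u/2.5,140+v/2.5)
S=lambda u,v:(260+u/2.22,130+v/2.22)
# reader: (cam, px, local)
obs=[("top",T(515,113),(.092,.065,.012)),("top",T(580,388),(-.132,.065,.012)),("top",T(742,352),(-.132,-.065,.012)),
("top",T(543,106),(.09,.045,.05)),("top",T(668,78),(.09,-.045,.05)),("top",T(690,192),(0,-.045,.05)),("top",T(568,217),(0,.045,.05)),
("top",T(664,269),(-.05,0,.086)),
("side",S(118,97),(.09,-.045,.05)),("side",S(207,97),(0,-.045,.05)),("side",S(113,134),(.09,.045,.05)),("side",S(208,134),(0,.045,.05)),
("side",S(112,184),(.092,.065,.012)),("side",S(347,184),(-.132,.065,.012)),("side",S(260,79),(-.05,0,.086))]
def W(q,l): return np.r_[q[:2],0]+R.from_euler("z",q[2]).apply(l)
f=lambda q:np.concatenate([proj(n,W(q,l))[0]-p for n,p,l in obs])
s=least_squares(f,[.6,-.18,0.1],loss="soft_l1");q=s.x
print("reader",q,np.c_[s.fun.reshape(-1,2)].round(1).tolist())
print("tab",W(q,(-.05,0,.086)))
print("well top-px",atz("top",T(617,147),.05), "local",R.from_euler("z",-q[2]).apply(atz("top",T(617,147),.05)-np.r_[q[:2],0]))
print("pred well .045 px",proj("top",W(q,(.045,0,.05))))
# rack: corners
ob2=[("top",T(36,221),(.028,.075,.03)),("top",T(219,252),(.028,-.075,.03)),("top",T(207,321),(-.028,-.075,.03)),("top",T(21,290),(-.028,.075,.03)),
("side",S(172,346),(.028,-.075,.03)),("side",S(249,368),(-.028,-.075,.03)),("side",S(160,545),(-.028,.075,.03)),("side",S(66,508),(.028,.075,.03)),
("top",T(38,262),(0,.045,.081)),("side",S(132,411),(0,.045,.081)),("top",T(117,271),(0,0,.03))]
f2=lambda q:np.concatenate([proj(n,W(q,l))[0]-p for n,p,l in ob2])
s=least_squares(f2,[.55,.22,0],loss="soft_l1");r=s.x
print("rack",r,s.fun.reshape(-1,2).round(1).tolist());print("vial",W(r,(0,.045,0)))
o1,d1=ray("top",T(38,262));print("cap top@.081",atz("top",T(38,262),.081),atz("side",S(132,411),.081))
st=manip.sense();print(R.from_rotvec(st["orientation"]).as_matrix().round(3))
E
python3 b.py
```

```text
reader [ 0.60242582 -0.18282241  0.19143284] [[-0.8, 0.1], [0.0, 0.6], [0.8, 1.0], [1.0, -1.4], [-3.0, -0.4], [0.3, -0.3], [2.3, -0.0], [-0.4, 0.3], [0.0, -0.3], [-0.6, 0.3], [-0.4, 0.2], [0.1, 0.9], [-1.3, -1.7], [1.2, 0.2], [0.2, 1.6]]
tab [ 0.55333918 -0.1923357   0.086     ]
well top-px [ 0.64625956 -0.17384897  0.05      ] local [0.04474036 0.00046946 0.05      ]
pred well .045 px [[427.0082362  198.61486337]]
rack [ 0.56029123  0.21658046 -0.18888995] [[-0.4, -0.1], [-0.6, 0.0], [-1.0, 0.7], [-0.0, 0.1], [-0.8, -1.8], [0.7, -1.6], [-0.1, -0.3], [-1.6, 0.1], [0.8, 0.0], [0.7, 1.7], [0.8, 0.1]]
vial [0.56874082 0.26078006 0.        ]
cap top@.081 [0.56879697 0.26224541 0.081     ] [0.57014858 0.25832169 0.081     ]
[[-0.95   0.313  0.   ]
 [ 0.313  0.95   0.   ]
 [-0.     0.    -1.   ]]
```

```bash
cat >> h.py <<'E'
def M(yaw):  # tool down, tool y at world angle yaw
    y=np.array([np.cos(yaw),np.sin(yaw),0]);z=np.array([0,0,-1.]);return np.c_[np.cross(y,z),y,z]
def rows(wps,cur=None):
    """wps: list of (pos,yaw_deg), each its own call; prints the row & rows needed"""
    if cur is None:
        s=manip.sense();cur=(s["ee_pos"],R.from_rotvec(s["orientation"]).as_matrix())
    p,m=cur
    for P,yd in wps:
        m2=M(np.radians(yd));d=m.T@(np.array(P)-p)/.15;t=R.from_matrix(m.T@m2).as_rotvec()/np.radians(60)
        print(np.r_[d,t].round(3).tolist(),"rows>=",round(max(np.linalg.norm(d)*150/62.5,np.linalg.norm(t)*60/10.7),1));p,m=np.array(P),m2
V=np.array([.569,.261]);WL=np.array([.6466,-.1743]);TB=np.array([.5533,-.1923])
E
python3 -c "
from h import *
A=np.array([.204,.617,.231]);B=np.r_[V,.18]
rows([(A+(B-A)*k,71.8-82.6*k) for k in (.25,.5,.75,1)])"
```

```text
[-0.766, -0.374, 0.087, 0.0, 0.0, 0.343] rows>= 2.1
[-0.846, -0.08, 0.085, 0.0, 0.0, 0.344] rows>= 2.0
[-0.82, 0.223, 0.085, 0.0, 0.0, 0.344] rows>= 2.0
[-0.689, 0.498, 0.085, 0.0, 0.0, 0.344] rows>= 2.0
```

Emit:
move_arm --pt "-0.766 -0.374 0.087 0 0 0.343" --pt "-0.766 -0.374 0.087 0 0 0.343" --pt "-0.766 -0.374 0.087 0 0 0.343" --claw 0 --grip_force 22

```text
clock: 1.27
ee_pos: [0.2975, 0.5254, 0.2176]
orientation: [1.052, 2.96, -0.002]
wrist_force: [-0.6, -0.1, 0.5]
grip_width: 0.0853
gripper_force: 0.0
```

Emit:
move_arm --pt "-0.846 -0.08 0.085 0 0 0.344" --pt "-0.846 -0.08 0.085 0 0 0.344" --pt "-0.846 -0.08 0.085 0 0 0.344"

```text
clock: 1.65
ee_pos: [0.3884, 0.4371, 0.2052]
orientation: [1.564, 2.725, -0.001]
wrist_force: [-0.5, 0.5, -0.3]
grip_width: 0.0856
gripper_force: 0.0
```

Emit:
move_arm --pt "-0.82 0.223 0.085 0 0 0.344" --pt "-0.82 0.223 0.085 0 0 0.344" --pt "-0.82 0.223 0.085 0 0 0.344"

```text
clock: 2.02
ee_pos: [0.4793, 0.3488, 0.1925]
orientation: [-2.025, -2.402, 0.001]
wrist_force: [-0.2, -0.3, -0.5]
grip_width: 0.0853
gripper_force: 0.0
```

Emit:
move_arm --pt "-0.689 0.498 0.085 0 0 0.344" --pt "-0.689 0.498 0.085 0 0 0.344" --pt "-0.689 0.498 0.085 0 0 0.344" --pt "-0.689 0.498 0.085 0 0 0.344" --pt "-0.689 0.498 0.085 0 0 0.344"

```text
clock: 2.65
ee_pos: [0.5681, 0.2629, 0.1803]
orientation: [-2.416, -2.007, -0.001]
wrist_force: [0.6, -0.3, 0.7]
grip_width: 0.0859
gripper_force: 0.0
```

```bash
python3 -c "
from h import *
s=manip.sense();print(s['clock'],s['ee_pos'],s['qpos'])
rows([(np.r_[V,.09],-10.8)]);rows([(np.r_[V,.037],-10.8)])
im=manip.get_image('side');cv2.imwrite('pics/c3.png',cv2.resize(im[100:400,150:550],(800,600),interpolation=cv2.INTER_CUBIC))"
```

```text
2.65 [0.56811324 0.26287015 0.18031984] [3.47419913e-01 1.07824510e-01 1.75506878e+00 5.21445520e-04
 1.27846378e+00 5.31688282e-01]
[-0.012, 0.008, 0.602, -0.0, -0.001, 0.004] rows>= 1.4
[-0.012, 0.008, 0.955, -0.0, -0.001, 0.004] rows>= 2.3
```

View pics/c3.png

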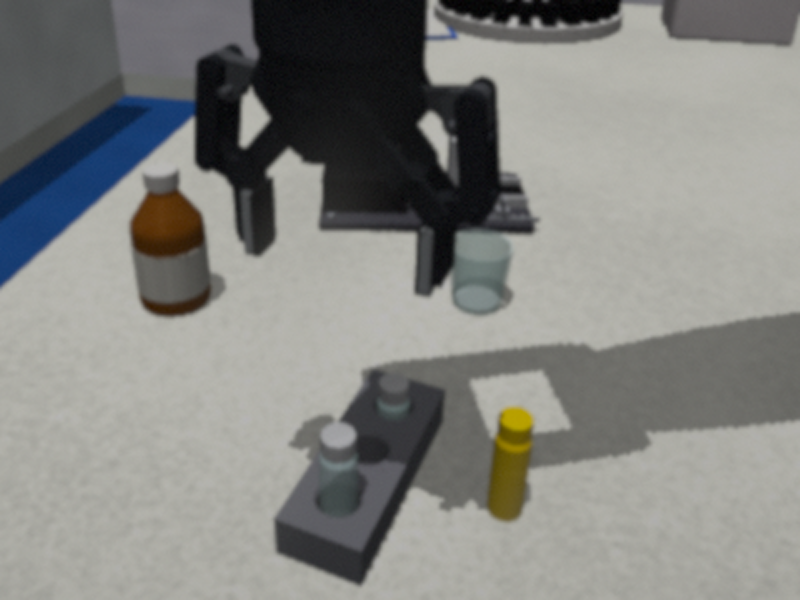

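The gripper hangs centred over the tall vial, with fingertips near (255,250) and (425,290) and the cap at (338,435). The yellow one at (515,425) is clear of the descent path.

Emit:
move_arm --pt "-0.012 0.008 0.35 0 0 0.004" --pt "-0.012 0.008 0.6 0 0 0.004" --pt "-0.012 0.008 0.8 0 0 0.004" --pt "-0.012 0.008 0.955 0 0 0.004" --pt "-0.012 0.008 0.955 0 0 0.004" --pt "-0.012 0.008 0.955 0 0 0.004"

```text
clock: 3.45
ee_pos: [0.5704, 0.26, 0.0381]
orientation: [2.423, 1.999, 0.003]
wrist_force: [0.5, -0.3, 0.9]
grip_width: 0.0853
gripper_force: 0.0
```

Emit:
move_arm --pt "0 0 0 0 0 0" --pt "0 0 0 0 0 0" --pt "0 0 0 0 0 0" --pt "0 0 0 0 0 0" --pt "0 0 0 0 0 0" --pt "0 0 0 0 0 0" --pt "0 0 0 0 0 0" --pt "0 0 0 0 0 0" --pt "0 0 0 0 0 0" --pt "0 0 0 0 0 0" --claw 1 --grip_force 22

```text
clock: 4.7
ee_pos: [0.5703, 0.2591, 0.0371]
orientation: [2.424, 1.998, 0.001]
wrist_force: [-1.0, -0.7, 5.8]
grip_width: 0.0222
gripper_force: 24.6
```

Emit:
move_arm --pt "0 0 -0.06 0 0 0" --pt "0 0 -0.15 0 0 0" --pt "0 0 -0.3 0 0 0" --pt "0 0 -0.6 0 0 0" --pt "0 0 -0.93 0 0 0" --pt "0 0 -0.93 0 0 0" --pt "0 0 -0.93 0 0 0"

```text
clock: 5.58
ee_pos: [0.5698, 0.259, 0.1764]
orientation: [2.424, 1.998, 0.0]
wrist_force: [0.0, -0.5, -1.2]
grip_width: 0.022
gripper_force: 24.1
```

```bash
python3 -c "
from h import *
s=manip.sense();print(s['clock'],s['ee_pos'],s['qpos'],s['grip_width'],s['gripper_force'])
A=s['ee_pos'];B=np.r_[WL,.18]
rows([(A+(B-A)*k,-10.8+21.8*k) for k in (.25,.5,.75,1)])
im=manip.get_image('side');d=manip.outline_of('side','tall_vial');print([(x['confidence'],x['at']) for x in d])
cv2.imwrite('pics/c4.png',cv2.resize(im[80:380,150:550],(800,600),interpolation=cv2.INTER_CUBIC))"
```

```text
5.575 [0.56979256 0.2589592  0.1764275 ] [ 3.40835904e-01  1.10822231e-01  1.75859193e+00 -1.78637998e-05
  1.27198561e+00  5.32914240e-01] 0.022008358946498045 24.050526885548607
[-0.684, 0.264, -0.006, 0.0, -0.0, -0.094] rows>= 1.8
[-0.707, 0.195, -0.006, 0.0, 0.0, -0.091] rows>= 1.8
[-0.722, 0.127, -0.006, 0.0, 0.0, -0.091] rows>= 1.8
[-0.731, 0.058, -0.006, 0.0, 0.0, -0.091] rows>= 1.8
[(0.73, [314.9, 246.1]), (0.73, [406.3, 329.4])]
```

View pics/c4.png

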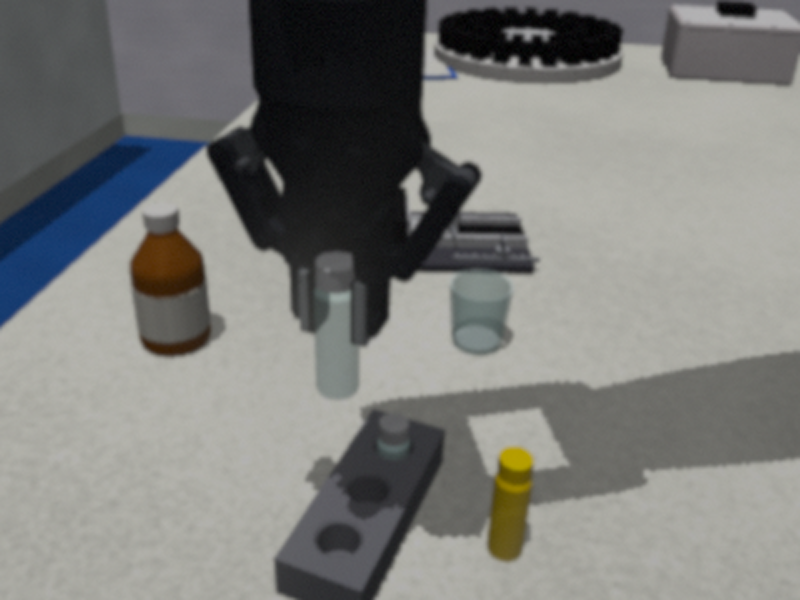

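The vial is held upright between the pads, cap at (335,265) and base at (337,388). The rack's end hole is empty and the other items are undisturbed.

Emit:
move_arm --pt "-0.35 0.13 0 0 0 -0.05" --pt "-0.684 0.264 -0.006 0 0 -0.094" --pt "-0.684 0.264 -0.006 0 0 -0.094"

```text
clock: 6.05
ee_pos: [0.5889, 0.1476, 0.1752]
orientation: [-2.327, -2.109, 0.005]
wrist_force: [0.2, 0.8, -0.2]
grip_width: 0.022
gripper_force: 24.1
```

Emit:
move_arm --pt "-0.35 0.1 0 0 0 -0.045" --pt "-0.707 0.195 -0.006 0 0 -0.091" --pt "-0.707 0.195 -0.006 0 0 -0.091"

```text
clock: 6.42
ee_pos: [0.6083, 0.0402, 0.1766]
orientation: [-2.223, -2.218, 0.003]
wrist_force: [0.1, 0.8, -0.1]
grip_width: 0.0219
gripper_force: 24.1
```

Emit:
move_arm --pt "-0.36 0.063 0 0 0 -0.045" --pt "-0.722 0.127 -0.006 0 0 -0.091" --pt "-0.722 0.127 -0.006 0 0 -0.091"

```text
clock: 6.8
ee_pos: [0.6277, -0.0673, 0.1779]
orientation: [-2.114, -2.322, 0.001]
wrist_force: [0.5, 0.2, -1.3]
grip_width: 0.0223
gripper_force: 24.1
```

Emit:
move_arm --pt "-0.36 0.03 0 0 0 -0.045" --pt "-0.65 0.05 -0.006 0 0 -0.08" --pt "-0.731 0.058 -0.006 0 0 -0.091" --pt "-0.731 0.058 -0.006 0 0 -0.091" --pt "-0.731 0.058 -0.006 0 0 -0.091"

```text
clock: 7.42
ee_pos: [0.6469, -0.1721, 0.1794]
orientation: [-1.996, -2.425, -0.0]
wrist_force: [0.6, 0.2, 0.7]
grip_width: 0.0219
gripper_force: 24.0
```

```bash
cat > c.py <<'E'
from h import *
import sys
s=manip.sense();p=s['ee_pos'];print(s['clock'],p,s['gripper_force'])
for n in C:
    im=manip.get_image(n)
    for x in manip.outline_of(n,'tall_vial'):
        v,u=np.nonzero(x['mask']);print(n,round(x['confidence'],2),np.round(x['at'],1),"box",u.min(),u.max(),v.min(),v.max())
    print("pred cap top/base px",proj(n,[p+[0,0,.044],p-[0,0,.033],np.r_[WL,.05]]).round(1).tolist())
    cv2.imwrite(f'pics/c5{n}.png',cv2.resize(im[100:300,280:540] if n=='top' else im[60:260,280:540],(780,600),interpolation=cv2.INTER_CUBIC))
rows([(np.r_[WL,.0855],11)])
E
python3 c.py
```

```text
7.425 [ 0.64685857 -0.17206855  0.17943095] 24.04926924733445
side 0.92 [407.1 329.9] box 393 416 303 360
side 0.9 [329.5 121.5] box 328 338 101 141
side 0.37 [375.6 192.6] box 356 380 165 197
pred cap top/base px [[333.0, 102.1], [332.6, 139.6], [332.5, 181.9]]
top 0.63 [223.  298.3] box 212 234 287 303
pred cap top/base px [[454.8, 184.0], [439.9, 191.5], [427.0, 198.6]]
[-0.009, -0.004, 0.629, 0.0, -0.0, 0.001] rows>= 1.5
```

View pics/c5side.png

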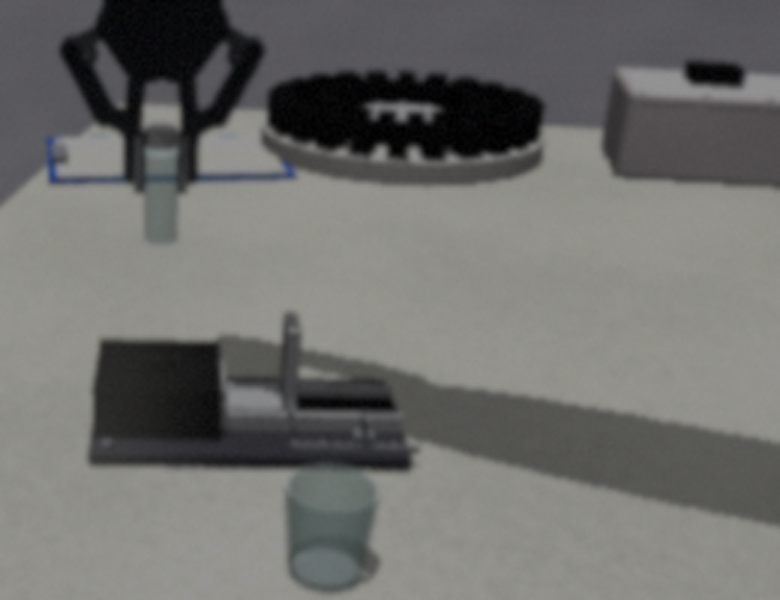

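The vial hangs over the well side of the black block, at crop x 161 (pixel 334, predicted 333). The shutter and rider are untouched. I'll descend softly and watch the force.

Emit:
move_arm --pt "-0.009 -0.004 0.3 0 0 0" --pt "-0.009 -0.004 0.5 0 0 0" --pt "-0.009 -0.004 0.6 0 0 0" --pt "-0.009 -0.004 0.6 0 0 0" --pt "-0.009 -0.004 0.6 0 0 0" --pt "-0.009 -0.004 0.6 0 0 0"

```text
clock: 8.38
ee_pos: [0.6478, -0.1759, 0.0919]
orientation: [1.996, 2.422, 0.002]
wrist_force: [-0.3, 0.6, -0.2]
grip_width: 0.022
gripper_force: 24.1
```

```bash
sed -i 's/c5/c6/' c.py; python3 c.py; python3 -c "
import cv2
a=cv2.imread('pics/c6top.png');b=cv2.imread('pics/c6side.png')
cv2.imwrite('pics/c6.png',cv2.hconcat([cv2.resize(a[100:400,280:580],(400,400)),cv2.resize(b[200:500,50:350],(400,400))]))"
```

```text
8.375 [ 0.64781246 -0.17592519  0.09188406] 24.0510431304574
side 0.73 [330.4 163.3] box 327 339 143 180
side 0.66 [405.8 327.8] box 394 416 303 360
pred cap top/base px [[332.5, 143.9], [332.2, 177.8], [332.5, 181.9]]
top 0.52 [223.9 299.6] box 213 233 288 302
pred cap top/base px [[440.5, 191.7], [429.0, 197.4], [427.0, 198.6]]
[0.01, -0.001, 0.034, 0.001, 0.001, 0.0] rows>= 0.1
```

View pics/c6.png

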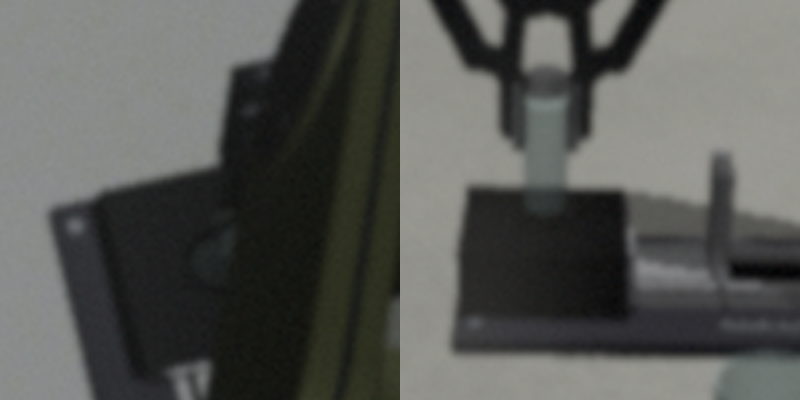

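The side half shows the vial base at the well side of the block top, about centred. In the top half the vial is at the well but mostly hidden. I'll average a few TCP readings, since they're noisy by about 1 mm.

```bash
cat > avg.py <<'E'
from h import *
def avg(n=10):
    P=[]
    for _ in range(n): manip.get_image('side');P.append(manip.sense()['ee_pos'])
    P=np.array(P);return P.mean(0),P.std(0)
if __name__=="__main__":
    m,s=avg();st=manip.sense();print(m.round(4),s.round(4),st['wrist_force'],st['clock'])
    rt=R.from_rotvec(st['orientation']).as_matrix();print("to well",(rt.T@(np.r_[WL,.057]-m)/.15).round(3))
E
python3 avg.py
```

```text
[ 0.6467 -0.1756  0.09  ] [0.0001 0.     0.0002] [ 0.60101848  0.39074874 -0.35047868] 9.075
to well [0.009 0.001 0.22 ]
```

Emit:
move_arm --pt "0.009 0.001 0 0 0 0" --pt "0.009 0.001 0.02 0 0 0" --pt "0.009 0.001 0.04 0 0 0" --pt "0.009 0.001 0.06 0 0 0" --pt "0.009 0.001 0.075 0 0 0" --pt "0.009 0.001 0.075 0 0 0" --pt "0.009 0.001 0.075 0 0 0"

```text
clock: 9.95
ee_pos: [0.6474, -0.1754, 0.0824]
orientation: [1.996, 2.423, -0.001]
wrist_force: [-4.5, -0.3, 13.9]
grip_width: 0.022
gripper_force: 26.5
```

```bash
python3 -c "
from h import *
F=[]
for i in range(8): manip.get_image('side');s=manip.sense();F.append(np.r_[s['wrist_force'],s['ft_torque'],s['ee_pos']])
print(np.mean(F,0).round(3),np.std(F,0).round(3),s['gripper_force'])
im=manip.get_image('top');cv2.imwrite('pics/c7.png',cv2.resize(im[170:230,390:470],(800,600),interpolation=cv2.INTER_CUBIC)*2)"
```

```text
[-5.4380e+00 -5.1300e-01  1.3568e+01  9.0000e-03  1.1730e+00  5.4000e-02
  6.4700e-01 -1.7500e-01  8.2000e-02] [0.481 0.321 0.316 0.034 0.026 0.021 0.    0.    0.   ] 26.482636034488678
```

View pics/c7.png

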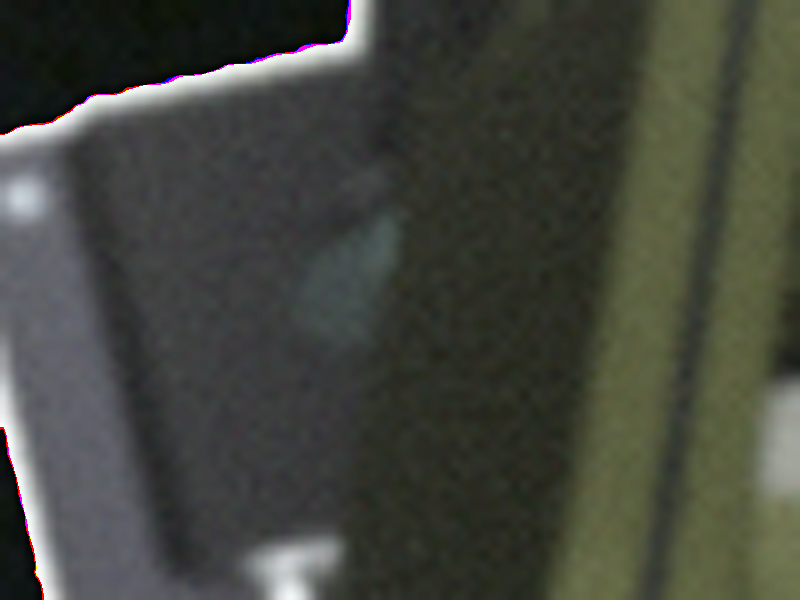

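The close-up only shows the glass at crop (350,280) beside the arm's shadow, so it can't settle the offset. The wrist force (Fx −5.4 N, Fz 13.6 N) says the rim is pushing the vial towards −x, so I'll shift that way under light load.

Emit:
move_arm --pt "0 -0.002 -0.01 0 0 0" --pt "0.001 -0.004 -0.01 0 0 0" --pt "0.001 -0.006 -0.01 0 0 0" --pt "0.002 -0.008 -0.01 0 0 0" --pt "0.002 -0.01 -0.01 0 0 0" --pt "0.002 -0.01 -0.005 0 0 0" --pt "0.002 -0.01 0 0 0 0"

```text
clock: 11.28
ee_pos: [0.647, -0.1752, 0.0824]
orientation: [1.995, 2.421, 0.002]
wrist_force: [-2.4, -1.4, 11.8]
grip_width: 0.0221
gripper_force: 26.0
```

Emit:
move_arm --pt "0 0 -0.04 0 0 0" --pt "0 0 -0.05 0 0 0" --pt "0 0 -0.05 0 0 0" --pt "0 0 -0.05 0 0 0"

```text
clock: 11.78
ee_pos: [0.6446, -0.1741, 0.0854]
orientation: [-1.997, -2.424, 0.001]
wrist_force: [0.2, 0.5, -0.8]
grip_width: 0.0221
gripper_force: 24.4
```

```bash
python3 avg.py; python3 c.py | grep -v top
```

```text
[ 0.6449 -0.1742  0.0859] [0.0001 0.     0.0002] [-0.19430241  0.05723091 -0.70173138] 12.275
to well [-0.003  0.011  0.193]
12.275 [ 0.64506444 -0.1742142   0.0861672 ] 24.38901480174536
side 0.74 [407.6 329. ] box 393 417 303 360
side 0.69 [332.4 167.3] box 329 339 147 183
side 0.53 [374.5 191. ] box 355 380 164 197
[-0.003, 0.01, 0.004, 0.0, 0.0, 0.0] rows>= 0.0
```

Emit:
move_arm --pt "0 0 0.02 0 0 0" --pt "0 0 0.035 0 0 0" --pt "0 0 0.045 0 0 0" --pt "0 0 0.055 0 0 0" --pt "0 0 0.055 0 0 0" --pt "0 0 0.055 0 0 0"

```text
clock: 13.22
ee_pos: [0.6461, -0.1754, 0.0822]
orientation: [1.996, 2.423, -0.001]
wrist_force: [-5.7, -0.2, 15.4]
grip_width: 0.022
gripper_force: 27.5
```

```bash
cat > f.py <<'E'
from h import *
F=[]
for i in range(6): manip.get_image('side');s=manip.sense();F.append(np.r_[s['wrist_force'],s['ft_torque'],s['ee_pos']])
print(np.mean(F,0).round(4).tolist(),s['gripper_force'],s['clock'])
E
python3 f.py
```

```text
[-6.229, -0.5603, 15.8735, 0.0602, 1.3655, 0.0581, 0.6461, -0.1754, 0.0822] 27.463672384274105 13.525
```

Emit:
move_arm --pt "0 0 -0.006 0 0 0" --pt "0 -0.006 -0.012 0 0 0" --pt "0 -0.012 -0.012 0 0 0" --pt "0 -0.012 -0.012 0 0 0"

```text
clock: 14.02
ee_pos: [0.6453, -0.175, 0.0825]
orientation: [1.995, 2.421, 0.004]
wrist_force: [0.3, 0.6, 7.1]
grip_width: 0.0222
gripper_force: 25.4
```

```bash
python3 f.py
```

```text
[0.4929, 0.4954, 7.1707, 0.2075, -0.0278, -0.0099, 0.6453, -0.175, 0.0825] 25.400773165893042 14.325
```

Emit:
move_arm --pt "-0.006 0 0 0 0 0" --pt "-0.012 0 0 0 0 0" --pt "-0.012 0 0 0 0 0"

```text
clock: 14.7
ee_pos: [0.6454, -0.176, 0.0823]
orientation: [1.996, 2.422, 0.004]
wrist_force: [0.1, 2.7, 8.3]
grip_width: 0.0218
gripper_force: 25.2
```

```bash
python3 f.py
```

```text
[-0.0231, 2.4178, 7.5265, 0.5864, 0.0806, -0.0053, 0.6454, -0.176, 0.0823] 25.189672977430746 15.0
```

Emit:
move_arm --pt "0 0 -0.02 0 0 0" --pt "0 0 -0.035 0 0 0" --pt "0 0.015 -0.035 0 0 0" --pt "0 0.015 -0.035 0 0 0"

```text
clock: 15.5
ee_pos: [0.6457, -0.1759, 0.0845]
orientation: [-1.998, -2.424, 0.0]
wrist_force: [0.8, -0.0, -0.5]
grip_width: 0.0217
gripper_force: 24.3
```

```bash
sed -i 's/^WL=.*//; s/;WL=np.array(\[.6466,-.1743\])/;WL=np.array([.6475,-.1768])/' h.py; python3 f.py; python3 avg.py
```

```text
[-0.1375, 0.0562, -0.5004, 0.0074, 0.0135, -0.0003, 0.6457, -0.1759, 0.0846] 24.344786608748308 15.8
[ 0.6458 -0.1759  0.0849] [0. 0. 0.] [-0.067743   -0.67414149 -0.89319868] 16.3
to well [-0.008  0.01   0.186]
```

Emit:
move_arm --pt "-0.005 0.007 0 0 0 0" --pt "-0.005 0.007 0.015 0 0 0" --pt "-0.005 0.007 0.03 0 0 0" --pt "-0.005 0.007 0.035 0 0 0" --pt "-0.005 0.007 0.04 0 0 0" --pt "-0.005 0.007 0.04 0 0 0"

```text
clock: 17.05
ee_pos: [0.6477, -0.177, 0.0818]
orientation: [1.997, 2.423, -0.0]
wrist_force: [-4.1, 0.3, 10.5]
grip_width: 0.022
gripper_force: 25.8
```

```bash
cat >> f.py <<'E'
F=np.mean(F,0);print("contact r",((-.196*F[0]-F[4]+.0135)/F[2]).round(4),((F[3]-.0074-.196*F[1])/F[2]).round(4))
E
python3 f.py
```

```text
[-4.089, 0.571, 10.3414, 0.1812, 0.8576, 0.049, 0.6478, -0.177, 0.0818] 25.751419162843376 17.35
contact r -0.0041 0.006
```

Emit:
move_arm --pt "-0.003 0.001 -0.012 0 0 0" --pt "-0.006 0.002 -0.012 0 0 0" --pt "-0.009 0.003 -0.012 0 0 0" --pt "-0.012 0.003 -0.01 0 0 0" --pt "-0.015 0.003 -0.005 0 0 0" --pt "-0.015 0.003 0 0 0 0"

```text
clock: 18.1
ee_pos: [0.6478, -0.1787, 0.0782]
orientation: [1.998, 2.424, -0.001]
wrist_force: [1.8, 0.6, 1.0]
grip_width: 0.0221
gripper_force: 24.4
```

```bash
python3 f.py
```

```text
[1.0738, -0.9732, -0.9974, -0.1587, -0.2037, 0.0028, 0.6477, -0.1786, 0.0783] 24.24209676243663 18.4
contact r -0.0067 -0.0247
```

It dropped in, with z at 0.078 and no load. Lowering it now.

Emit:
move_arm --pt "0 0 0.025 0 0 0" --pt "0 0 0.05 0 0 0" --pt "0 0 0.075 0 0 0" --pt "0 0 0.1 0 0 0" --pt "0 0 0.12 0 0 0" --pt "0 0 0.12 0 0 0"

```text
clock: 19.15
ee_pos: [0.6478, -0.1786, 0.0605]
orientation: [-1.998, -2.424, 0.0]
wrist_force: [1.7, -1.0, -0.4]
grip_width: 0.022
gripper_force: 24.2
```

```bash
python3 f.py
```

```text
[0.8634, -0.8118, -1.1379, -0.2124, -0.1895, 0.0131, 0.6478, -0.1786, 0.0608] 24.22984832070142 19.45
contact r -0.0297 0.0533
```

Emit:
move_arm --pt "0 0 0.01 0 0 0" --pt "0 0 0.02 0 0 0" --pt "0 0 0.03 0 0 0" --pt "0 0 0.035 0 0 0" --pt "0 0 0.035 0 0 0"

```text
clock: 20.08
ee_pos: [0.6481, -0.1786, 0.0569]
orientation: [1.998, 2.424, -0.0]
wrist_force: [-1.2, -0.5, 4.5]
grip_width: 0.0217
gripper_force: 25.0
```

```bash
python3 f.py
```

```text
[-2.5327, 0.1898, 5.3096, 0.0406, 0.3767, -0.0244, 0.6481, -0.1786, 0.0569] 25.046612651785836 20.375
contact r 0.0251 -0.0008
```

The vial is on the well floor: 5 N at z 0.057, as expected. Releasing and rising.

Emit:
move_arm --pt "0 0 -0.007 0 0 0" --pt "0 0 -0.007 0 0 0" --pt "0 0 -0.007 0 0 0" --pt "0 0 -0.007 0 0 0" --pt "0 0 -0.007 0 0 0" --pt "0 0 -0.007 0 0 0" --pt "0 0 -0.007 0 0 0" --pt "0 0 -0.3 0 0 0" --pt "0 0 -0.65 0 0 0" --pt "0 0 -0.65 0 0 0" --pt "0 0 -0.65 0 0 0" --claw 0

```text
clock: 21.75
ee_pos: [0.6478, -0.1785, 0.1532]
orientation: [1.998, 2.424, 0.0]
wrist_force: [-0.1, 0.4, -0.5]
grip_width: 0.0854
gripper_force: 0.0
```

Run:
```python
from h import *
for n in C:
    im=manip.get_image(n);np.save(n,im)
s=manip.sense();print(s['clock'],s['ee_pos'],s['grip_width'])
a=np.load('side.npy')[120:270,290:490];b=np.load('top.npy')[170:320,380:530]
cv2.imwrite('pics/c8.png',np.clip(1.5*cv2.hconcat([cv2.resize(a,(460,400),interpolation=cv2.INTER_CUBIC),cv2.resize(b,(340,400),interpolation=cv2.INTER_CUBIC)]).astype(float),0,255).astype(np.uint8))
for n in C:
  for t in ("pointer","index"): print(n,t,[(round(d["confidence"],2),np.round(d["at"],1)) for d in manip.outline_of(n,t)])
  for d in manip.outline_of(n,"tall_vial"):
    v,u=np.nonzero(d["mask"]);print(n,round(d["confidence"],2),u.min(),u.max(),v.min(),v.max())
  print(proj(n,[[.6475,-.177,.101],[.6475,-.177,.05]]).round(1).tolist())
```

```text
21.85 [ 0.64678513 -0.17818871  0.15114524] 0.08536860064984961
side pointer [(0.63, array([371. , 192.3])), (0.46, array([357.2, 195.6]))]
side index [(0.64, array([401.5, 204. ]))]
side 0.88 394 415 304 360
[[332.6, 159.4], [332.4, 181.3]]
top pointer [(0.71, array([430.9, 233.6])), (0.7, array([417.8, 278. ]))]
top index []
top 0.72 421 439 190 204
top 0.5 212 233 288 303
[[435.6, 194.6], [428.4, 198.1]]
```

View pics/c8.png

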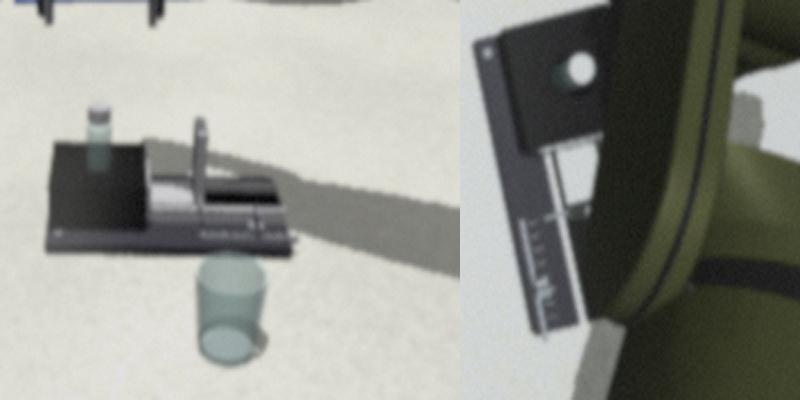

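The vial stands upright in the well at (98,130) and the gripper is clear. The pointer is at crop (550,217) and the rider at (545,290). I'll rectify both views into the reader's plane at z = 30 mm to measure pointer against index.

```bash
cat > rect.py <<'E'
from h import *
Q=[.6024,-.1828,.1914]
def rect(n,im,x0=-.14,x1=-.03,y0=0,y1=.075,z=.03,s=.00028):
    xs=np.arange(x0,x1,s);ys=np.arange(y1,y0,-s);X,Y=np.meshgrid(xs,ys)
    P=np.c_[X.ravel(),Y.ravel(),0*X.ravel()+z];W=np.r_[Q[:2],0]+R.from_euler("z",Q[2]).apply(P)
    uv=proj(n,W).astype(np.float32).reshape(X.shape+(2,))
    o=cv2.remap(im,uv[...,0],uv[...,1],cv2.INTER_CUBIC)
    o=cv2.normalize(o,None,0,255,cv2.NORM_MINMAX)
    for k in range(-135,-30,5):
        c=int((k/1000-x0)/s);cv2.line(o,(c,0),(c,10 if k%10==0 else 5),(0,255,255),1)
        if k%20==0: cv2.putText(o,str(k),(c-10,22),0,.35,(0,255,255),1)
    for k in range(5,75,10):
        r=int((y1-k/1000)/s);cv2.line(o,(0,r),(6,r),(0,255,255),1)
    return o
E
python3 - <<'E'
from rect import *
a=rect("top",cv2.imread("pics/top0.png"));b=rect("side",cv2.imread("pics/side0.png"))
print(a.shape);cv2.imwrite("pics/c9.png",cv2.resize(cv2.hconcat([a,b]),(800,int(a.shape[0]*400/a.shape[1]))))
A=np.array([.647,-.1783,.152])
rows([((.5545,-.1963,.152),11)])
E
```

```text
(268, 393, 3)
[0.002, -0.632, 0.003, -0.001, -0.001, 0.0] rows>= 1.5
```

View pics/c9.png

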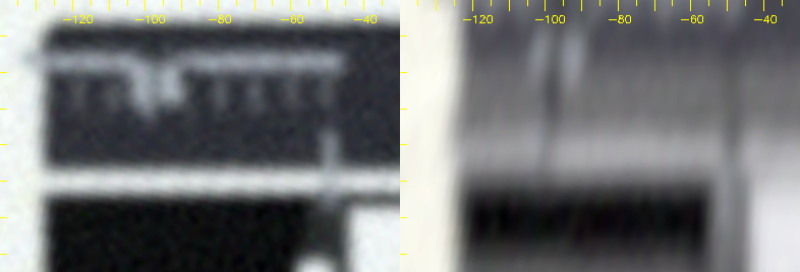

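In the top half the pointer is at u≈331 (reader x −49 mm) and the index blade tip at u≈150 (−98.7 mm). The side half shows about −48.7 and −99. The pull is therefore about 50 mm. Going to the tab.

Emit:
move_arm --pt "0.002 -0.3 0 0 0 0" --pt "0.002 -0.632 0 0 0 0" --pt "0.002 -0.632 0.003 0 0 0" --pt "0.002 -0.632 0.3 0 0 0" --pt "0.002 -0.632 0.5 0 0 0" --pt "0.002 -0.632 0.63 0 0 0" --pt "0.002 -0.632 0.63 0 0 0" --pt "0.002 -0.632 0.63 0 0 0"

```text
clock: 23.15
ee_pos: [0.556, -0.1968, 0.06]
orientation: [1.996, 2.423, 0.001]
wrist_force: [0.8, 0.5, 0.7]
grip_width: 0.0857
gripper_force: 0.0
```

```bash
python3 f.py
```

```text
[0.2409, 0.136, -0.174, 0.0163, -0.0068, -0.031, 0.5558, -0.1968, 0.0601] 0.0 23.45
contact r 0.1545 0.1022
```

Emit:
move_arm --pt "0 0 0 0 0 0" --pt "0 0 0 0 0 0" --pt "0 0 0 0 0 0" --pt "0 0 0 0 0 0" --pt "0 0 0 0 0 0" --pt "0 0 0 0 0 0" --pt "0 0 0 0 0 0" --pt "0 0 0 0 0 0" --pt "0 0 0 0 0 0" --pt "0 0 0 0 0 0" --claw 1 --grip_force 50

```text
clock: 24.7
ee_pos: [0.5552, -0.1963, 0.0588]
orientation: [1.998, 2.424, 0.001]
wrist_force: [5.3, 1.1, -1.6]
grip_width: 0.0088
gripper_force: 50.6
```

```bash
python3 f.py
```

```text
[5.2165, 1.6136, -2.103, 0.2545, -0.7625, -0.0014, 0.5552, -0.1963, 0.0588] 50.626564621925354 25.0
contact r 0.1172 0.0329
```

Emit:
move_arm --pt "0 -0.05 0 0 0 0" --pt "0 -0.1 0 0 0 0" --pt "0 -0.15 0 0 0 0" --pt "0 -0.2 0 0 0 0" --pt "0 -0.25 0 0 0 0" --pt "0 -0.3 0 0 0 0" --pt "0 -0.33 0 0 0 0" --pt "0 -0.33 0 0 0 0" --pt "0 -0.33 0 0 0 0" --pt "0 -0.33 0 0 0 0"

```text
clock: 26.25
ee_pos: [0.508, -0.2055, 0.0588]
orientation: [1.996, 2.421, 0.005]
wrist_force: [11.9, 1.8, -5.6]
grip_width: 0.0091
gripper_force: 50.0
```

```bash
python3 f.py
python3 - <<'E'
from rect import *
s=manip.sense();d=s['ee_pos']-np.array([.5552,-.1963,.0588]);print("moved",R.from_euler("z",-Q[2]).apply(d)*1000,s['grip_width'])
t=np.mean([manip.get_image("top") for _ in range(4)],0).astype(np.uint8);e=np.mean([manip.get_image("side") for _ in range(4)],0).astype(np.uint8)
np.save("t2",t);np.save("e2",e)
a=rect("top",t);b=rect("side",e)
cv2.imwrite("pics/c10.png",cv2.vconcat([cv2.resize(cv2.hconcat([a,b]),(800,272)),cv2.resize(e[130:230,310:510],(800,320),interpolation=cv2.INTER_CUBIC)]))
E
```

```text
[11.1643, 2.7228, -6.368, 0.3794, -1.632, 0.0218, 0.508, -0.2055, 0.0588] 49.99414265155792 26.55
contact r 0.0852 0.0254
moved [-4.80526232e+01 -5.74425681e-02 -1.20551030e-02] 0.009117399171933795
```

View pics/c10.png

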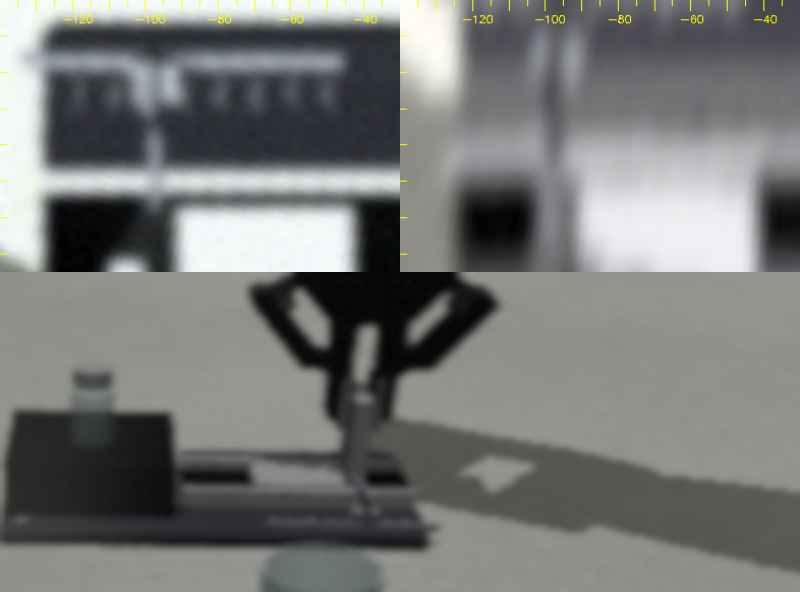

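The pointer is at u≈155, just short of the blade at u≈150, and the vial is still upright. I'll take the remaining gap numerically from intensity profiles.

Run:
```python
from rect import *
import rect as r
cv2.line=cv2.putText=lambda *a:None
s=.0001
def cen(n,im,y0,y1,x0,x1,sgn=1):
    g=rect(n,im,x0=x0,x1=x1,y0=y0,y1=y1,s=s).astype(float).mean(2);p=sgn*g.mean(0);p=p-np.percentile(p,40);p[p<0.3*p.max()]=0
    x=x0+np.arange(len(p))*s;return (x*p).sum()/p.sum()*1000
t0=cv2.imread("pics/top0.png");t2=np.load("t2.npy")
print("pointer home",cen("top",t0,.031,.038,-.06,-.04),"now",cen("top",t2,.031,.038,-.108,-.088))
for y in (.043,.0445,.046,.0475): print(y,"blade t0",cen("top",t0,y,y+.0015,-.107,-.090),"t2",cen("top",t2,y,y+.0015,-.107,-.090))
for y in (.036,.0375,.039,.0405,.042): print(y,"t2",cen("top",t2,y,y+.0015,-.107,-.090))
e0=cv2.imread("pics/side0.png");
```

```text
pointer home -49.310537201489346 now -97.62060796151559
0.043 blade t0 -99.64248546691228 t2 -99.48897617401683
0.0445 blade t0 -99.86660350709582 t2 -99.77572971368966
0.046 blade t0 -100.2225272161147 t2 -99.46418403458324
0.0475 blade t0 -97.30769109095257 t2 -96.98125828734514
0.036 t2 -97.71645755512066
0.0375 t2 -97.80635259799861
0.039 t2 -98.02807992148048
0.0405 t2 -98.69985056307554
0.042 t2 -99.30889029812215
```

Emit:
move_arm --pt "0 -0.006 0 0 0 0" --pt "0 -0.012 0 0 0 0" --pt "0 -0.012 0 0 0 0" --pt "0 -0.012 0 0 0 0"

```text
clock: 27.45
ee_pos: [0.5063, -0.2058, 0.0588]
orientation: [1.996, 2.421, 0.005]
wrist_force: [10.7, 2.8, -6.2]
grip_width: 0.0092
gripper_force: 50.0
```

Run:
```python
from rect import *
cv2.line=cv2.putText=lambda *a:None
s=.0001
def cen(n,im,y0,y1,x0,x1):
    g=rect(n,im,x0=x0,x1=x1,y0=y0,y1=y1,s=s).astype(float).mean(2);p=g.mean(0);p=p-np.percentile(p,40);p[p<0.3*p.max()]=0
    x=x0+np.arange(len(p))*s;return (x*p).sum()/p.sum()*1000
t=np.mean([manip.get_image("top") for _ in range(4)],0).astype(np.uint8)
print("now",cen("top",t,.031,.038,-.108,-.088),[round(cen("top",t,y,y+.0015,-.107,-.090),2) for y in (.036,.039,.042,.043,.0445)])
st=manip.sense();print(R.from_euler("z",-Q[2]).apply(st['ee_pos']-np.array([.5552,-.1963,.0588]))*1000,st['clock'],st['grip_width'],st['wrist_force'])
```

```text
now -99.4382773689064 [np.float64(-99.54), np.float64(-99.55), np.float64(-99.46), np.float64(-99.56), np.float64(-99.77)]
[-4.97894844e+01 -4.32211825e-02  2.71739325e-02] 27.65 0.008933121322199642 [11.88910344  2.35268178 -6.04756484]
```

The pointer and blade now line up, −99.4 mm against about −99.5 mm. Handing in while holding.

```bash
python3 -c "
from plant import manip
print(manip.job_done())"
```

```text
the job is handed in; nothing more can be done
None
```

The tall vial stands upright on the floor of the reader's well, and I handed the job in at about 28 s with the shutter gripped at the index, pointer within about 0.5 mm of the blade by my camera measurement; the vial caught the well rim a few times (up to about 16 N) before it dropped in, grip on it never read above 27.5 N, and no result came back.

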